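# Screw the lid back on the sugar dispenser

## Robot

A 7-joint arm with a two-finger parallel gripper is mounted at the origin on the work surface. World frame = base frame: x ahead of the robot, y to its left, z up, the work surface at z = 0. Lengths are in m, angles in rad, forces in N, time in s.
With the tool pointing down it reaches from about 0.4 to 0.85 m from the base axis. Payload 6.9 kg.
Tool frame: the origin (TCP) lies at the very end of the fingers, on their centre line; the grasp point (between the pads) lies 19 mm behind it; y points along the fingers, z is the direction in which the jaws open and shut, and the axes are right-handed (so a half turn about y gives the same grasp; the last joint's range is limited). The gripper opens to 85 mm and grips with 20 to 120 N. Pads are 22 mm wide; open, the fingers measure 114 mm over their backs; the gripper's body (76 mm by 85 mm) begins 54 mm behind the grasp point. The pads swing forward as they close: fully open they stand 13 mm farther back than shut.
Start: joints at [1.294, 0.507, -0.238, 1.5, 0.126, 1.149, -0.155], TCP at [0.233, -0.58, 0.231] pointing down, gripper open.
Joint ranges: [-3.08, 3.08], [-0.24, 2.05], [-1.43, 1.35], [0, 2.5], [-1.52, 4.66], [0.17, 1.96], [-2.89, 2.89]. Speed limits (rad/s): [2.39, 2.39, 3.14, 3.14, 3.14, 3.14, 3.14].

## Interface

Orientations are given as a unit quaternion [w, x, y, z].
In Python, from rig import r, imaging gives the robot as it stands.
- The arm moves only by the tool carry_out, never from a script. Its argument "motion" is text: rows parted by semicolons, each of 5 numbers parted by spaces: the closure, from 0 (fully open) to 1 (shut), then the shift along the tool's x, y, z in cm, then the turn about the tool's y in rad. A call has 1 to 10 rows; each row is the pose to reach, as a shift and turn from the pose commanded when the call began, along the tool's axes at that moment; what a row does not reach only later rows make up. A row lasts 1/8 s, in which the tool goes at most 62.5 mm and 10.7 degrees, less where a joint would pass 70% of its speed; a pose out of reach is approached as far as the arm can. A call with a gripper value outside its range is refused whole. The fingers move at their own pace and stop on an object; "newtons" is the grip in N (left out, the last holds). Time passes only in rows, so rows that repeat a pose let the fingers close. It gives the time, the measured TCP pose, the force and the opening at its end, in the units of the state.
- r.get_state(): the state, without advancing time (a new reading comes with each control period).
- imaging.camera(name): name is "side" or "top" or "wrist"; returns the picture (420x560x3 uint8, red, green, blue); there is no depth.
- imaging.camera_params(name): a dict with "mtx" (3x3 intrinsics, pixels), "k1" (the pictures are not rectified: a ray, as slopes to the right and down, at radius r is drawn at 1 + k1 r^2 times it, then the intrinsics apply), "origin" and "rotation" of the camera in the world. Camera axes: x right, y down, z forward; pixel columns grow to the right and rows downward; lengths in m; the calibration is good to about 2 mm. A picture is of the moment at which its call begins: read the wrist's pose just before it. camera_params takes no time and is no camera call; for the wrist camera it gives the pose at the moment of the call.
- r.job_done(): hands the job in, once; it reports no verdict.
The state is a dict: "clock": time; "joint_pos": joint angles; "joint_vel": joint speeds; "joint_torque": joint torques, N m; "tool_pos": TCP position; "tool_rot": TCP orientation; "ft_force": force on the tool from outside, world axes, zero at the start; "wrist_torque": the same for the moment, N m; "grip_width": opening from 0.0 (shut) to 1.0 (fully open).
Only numpy, scipy, OpenCV 4.12 (cv2) and the standard library are available. Lean on these libraries where they do the work, as an engineer would, in place of code of your own. Each camera call takes 0.05 s, during which the arm holds its last target. There are 200 camera calls.

## Task

Close the sugar dispenser: take its screw lid from where it leans on the spoon dish and set it down level on the threaded neck, turn it back (anticlockwise seen from above) until it drops into the start of the thread, then screw it down clockwise until it is fully down and tight, and let go. Leave the mugs, teaspoons and kettle where they are.

Things in the scene. Friction and masses are not known exactly. Their poses are not given: they have to be found in the camera images.
- lid: steel screw lid, 63 mm across (16 grip flats, one facing each of +-x, +-y), 0.13 kg; skirt 24 mm high, inner roof at 21, inside width 57.6. On top a pour spout at +x (to 46 mm), a black press button at -x (to 31 mm). Origin: centre of the lower edge; z: axis, up. At first it leans 32 deg: lower edge on the tray, back on the dish's -x edge, top facing up and to the dish's -x (the robot's side), +x up the slope
- dispenser: steel sugar canister, fixed: its foot is clamped in a rubber holder (92 mm across, 25 high) on the tray, so it does not turn. Body 76 mm across, shoulder from 88 to 115 mm, neck 44 mm across up to the mouth at 145 mm. Origin: centre of its underside, on the tray floor (8 mm above the dresser top); z up; x to the upright sight strip in its side. Lid's origin stands 124 mm above this origin when fully down
- mouth (a point): centre of the mouth, top of the neck. Neck thread: right-handed, three starts, the same every 120 deg; ridges 3 mm thick, 4.8 mm proud, falling 3.6 mm per rad clockwise (from above), 1.5 mm play. The lid rides on top of the ridges when its lugs stand about 10 to 84 deg clockwise of the catches; past that a stop rib bars the way, so the lid must be turned back (anticlockwise)
- thread_start (a point): middle of a lug that has dropped into the catch at the dispenser's +x side; like catches at 120 and 240 deg, each with 8 deg of play either way. Lid's origin above the dispenser's: 134 mm on top of the ridge just clockwise of the catch, falling to 129.5 mm next to the stop rib (84 deg clockwise); 127 mm once dropped into the catch
- thread_end (a point): middle of that lug when the lid is tight: 80 deg clockwise (from above) of thread_start. Screwed from the catch, the lid is fully down after about 50 deg, turns firm at about 76 deg and meets the stop rib at about 84 deg; it stays where it is left
- lug0 (a point): one of the lid's three inner lugs, 5 mm wide and 3 mm thick, reaching in to 24.2 mm from the axis; this point is 25.5 mm from the axis, 9.6 mm above the lower edge, at mid thickness; this lug stands under the spout (lid's +x)
- lug1 (a point): one of the lid's three inner lugs, 5 mm wide and 3 mm thick, reaching in to 24.2 mm from the axis; this point is 25.5 mm from the axis, 9.6 mm above the lower edge, at mid thickness; this lug stands 120 deg anticlockwise (from above) of the spout
- lug2 (a point): one of the lid's three inner lugs, 5 mm wide and 3 mm thick, reaching in to 24.2 mm from the axis; this point is 25.5 mm from the axis, 9.6 mm above the lower edge, at mid thickness; this lug stands 240 deg anticlockwise (from above) of the spout
- dish: oblong white ceramic dish with two teaspoons, fixed on the tray: 80 (x) by 165 (y) mm, 23.5 mm high, walls 5 mm. Origin: centre of its underside; the lid leans on its -x long edge.
- spoon_a: steel teaspoon lying in the dish, 125 mm long, 6 mm thick; origin near its middle, bowl at +x
- spoon_b: the other steel teaspoon in the dish, the same
- mug_a: glass mug with a cork bottom, 76 mm across, 88 mm high, handle at +y; origin: centre of its underside
- mug_b: the other glass mug, the same
- kettle: pale blue plastic kettle, 140 mm across, 173 mm high, handle at -x out to 111 mm, spout at +x; stands on a 20 mm power base beside the tray; origin: centre of its underside
Mind the look-alikes: they are no part of the job. Of the things that look like the lid, the smallest one is meant.

How it is judged:
By the outcome, as a careful person would: the job done as asked, in the order asked, and still so for the second after the job is handed in, with the robot touching nothing.
It also fails if it takes over 64 s, if anything falls off the work surface, if the arm or the gripper's body presses on something with over 40 N, if the wrist force passes 120 N, or if a joint passes its speed limit or range.

## Working session

There is one attempt and no reset: what is moved stays moved. The work goes in short steps, Python scripts to look and compute and a tool call to move; the robot and the scene stay as the last step left them, time stands still between calls to the robot, and variables do not carry over. Pictures are saved under pics/ and viewed, about 8 in all and at most 12, crops included, and the job is handed in when it is done.

Besides the shell and the picture viewer there is one more tool, called after "Request:" by a JSON object that holds its "op" and its "data", one argument or row to a line. carry_out: Moves the arm, as the interface text tells. Its arguments: {"type":"object","properties":{"motion":{"type":"string"},"newtons":{"type":"number"}},"required":["motion"]}

```bash
mkdir -p pics; ls; python3 - <<'E'
from rig import r, imaging
import cv2,json,numpy as np
for n in ("side","top"):
    cv2.imwrite(f"pics/{n}0.png",cv2.cvtColor(imaging.camera(n),cv2.COLOR_RGB2BGR))
    p=imaging.camera_params(n); print(n,{k:np.round(v,4).tolist() for k,v in p.items()})
print(r.get_state())
E
```

```text
pics
side {'mtx': [[510.3464, 0.0, 281.2231], [0.0, 510.3464, 209.09], [0.0, 0.0, 1.0]], 'k1': -0.0009, 'origin': [0.2186, 1.0477, 0.9424], 'rotation': [0.0717, -0.1289, 0.8978, -0.415]}
top {'mtx': [[543.6235, 0.0, 277.7318], [0.0, 543.6235, 208.547], [0.0, 0.0, 1.0]], 'k1': 0.0387, 'origin': [0.3687, 0.1405, 1.3405], 'rotation': [0.0453, -0.6966, 0.715, -0.0401]}
{'clock': 0.1, 'joint_pos': array([ 1.29455334,  0.50825478, -0.23752873,  1.50103275,  0.1256686 ,
        1.14891127, -0.15480999]), 'joint_vel': array([ 9.93960910e-04, -8.89338559e-04, -1.02424675e-03, -4.64640776e-03,
       -1.60060271e-03,  6.76491650e-05, -1.91263327e-04]), 'joint_torque': array([-5.53719132e-03, -6.21828675e+01, -2.19551571e+00, -2.50202876e+01,
        1.23449246e-02,  7.86305201e-03,  5.04821674e-05]), 'tool_pos': array([ 0.23260617, -0.57961153,  0.23051591]), 'tool_rot': array([ 0.13403363, -0.13425386,  0.69482871, -0.69370307]), 'ft_force': array([-0.62974603,  0.47956391,  0.81370391]), 'wrist_torque': array([-0.0427643 , -0.05205674, -0.02436123]), 'grip_width': 1.0037250731363236}
```

View pics/side0.png

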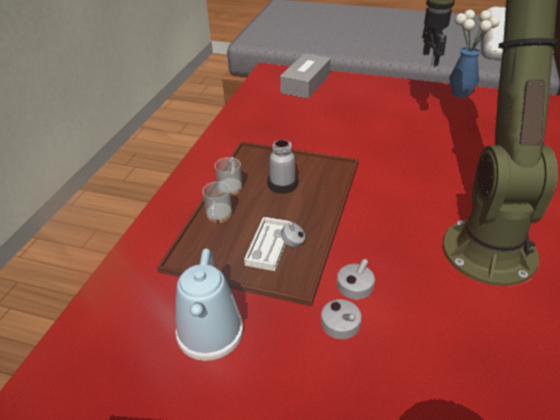

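View pics/top0.png

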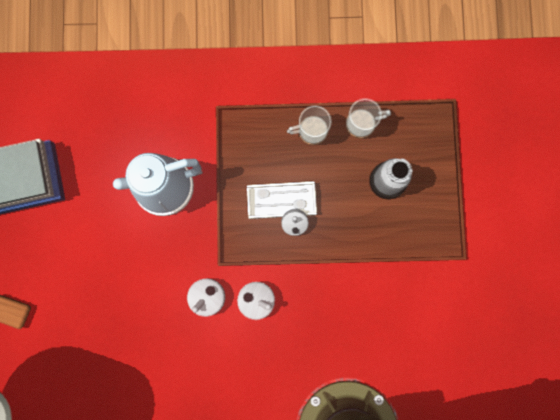

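Both views show the tray: the dispenser is at top (397,175) and side (282,165), and a small lid leans on the dish at top (295,222) and side (292,234).
Lid candidates are top (295,222), (206,297) and (256,300). The last two are larger and lie off the tray, so I choose (295,222) and check it with a crop.

```bash
cat > h.py <<'E'
import numpy as np, cv2
from scipy.spatial.transform import Rotation as R
def rot(q): return R.from_quat(q,scalar_first=True).as_matrix()
def ray(p,uv):
    d=(np.array([*uv,1.])@np.linalg.inv(p["mtx"]).T)[:2]; s=d.copy()
    for _ in range(8): s=d/(1+p["k1"]*(s@s))
    Q=np.array(p["rotation"]); Q=rot(Q) if Q.shape==(4,) else Q
    v=Q@np.array([*s,1.]); return np.array(p["origin"]),v/np.linalg.norm(v)
def plane(p,uv,z):
    o,v=ray(p,uv); return o+v*(z-o[2])/v[2]
def cross(r1,r2):
    (a,u),(b,v)=r1,r2; t=np.linalg.lstsq(np.c_[u,-v],b-a,rcond=None)[0]
    P,Q=a+u*t[0],b+v*t[1]; return (P+Q)/2,np.linalg.norm(P-Q)
def proj(p,X):
    Q=np.array(p["rotation"]); Q=rot(Q) if Q.shape==(4,) else Q
    c=Q.T@(np.array(X)-p["origin"]); s=c[:2]/c[2]; s=s*(1+p["k1"]*(s@s))
    return (p["mtx"]@np.array([*s,1]))[:2]
E
python3 - <<'E'
from h import *
from rig import imaging
s=cv2.imread("pics/side0.png");t=cv2.imread("pics/top0.png")
c=lambda i,x,y,w,h:cv2.resize(i[y:y+h,x:x+w],(400,300),interpolation=cv2.INTER_CUBIC)
cv2.imwrite("pics/crop.png",np.vstack([np.hstack([c(t,240,170,80,60+15-15),c(t,350,145,80,60)]),np.hstack([c(s,240,205,80,60),c(s,242,135,80,60)])]))
ps,pt=imaging.camera_params("side"),imaging.camera_params("top")
print("tray corners",[plane(pt,c,.015).round(3) for c in [(219,107),(455,101),(467,258),(221,263)]])
print("mouth",cross(ray(pt,(400,169)),ray(ps,(282,145))), plane(pt,(400,169),.153))
print("lid",cross(ray(pt,(295,222)),ray(ps,(292,234))))
for c in [(295,222),(206,297),(256,300)]: print(plane(pt,c,.03).round(3))
print("dish", [plane(pt,c,.03).round(3) for c in [(247,185),(315,181),(317,214),(249,219)]])
E
```

```text
tray corners [array([0.79 , 0.289, 0.015]), array([ 0.788, -0.301,  0.015]), array([ 0.398, -0.305,  0.015]), array([0.4  , 0.289, 0.015])]
mouth (array([ 0.59442061, -0.12825275,  0.13994929]), np.float64(0.0038654025165733847)) [ 0.59386484 -0.12497739  0.153     ]
lid (array([0.49511519, 0.10740025, 0.02809505]), np.float64(0.0017670756426493145))
[0.494 0.107 0.03 ]
[0.32  0.324 0.03 ]
[0.31  0.205 0.03 ]
dish [array([0.588, 0.222, 0.03 ]), array([0.593, 0.056, 0.03 ]), array([0.512, 0.053, 0.03 ]), array([0.504, 0.218, 0.03 ])]
```

View pics/crop.png

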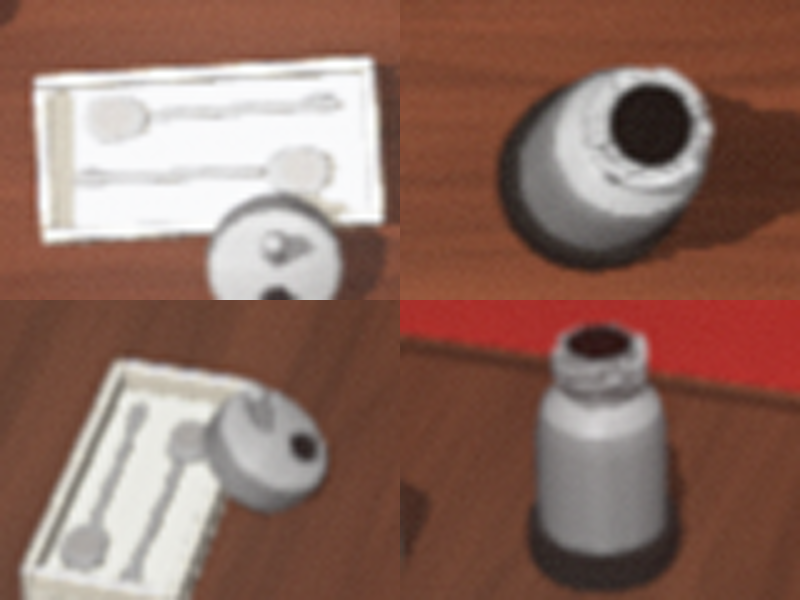

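The crops confirm the choice. The small lid leans on the dish's -x edge with its spout up the slope. The dispenser's mouth is black and its sight strip is hidden from these two cameras. Next I work out the moves to a view over the dispenser.

```bash
cat >> h.py <<'E'
def go(st,target,jaw=None):
    """print shift (cm) in tool axes and turn about tool y; jaw = wanted azimuth (deg) of the tool z axis (mod 180)"""
    M=rot(st["tool_rot"]); d=M.T@(np.array(target)-st["tool_pos"])*100
    az=np.degrees(np.arctan2(M[1,2],M[0,2])); out=[d.round(2).tolist()]
    if jaw is not None:
        t=(jaw-az+90)%180-90; out.append(("turn", round(float(np.radians(-t)),3),"deg ccw",round(t,1)))
    print("tcp",st["tool_pos"].round(4),"y",M[:,1].round(3),"jaw az",az.round(1),"j7",st["joint_pos"][6].round(3),"t",round(st["clock"],2),*out)
E
python3 - <<'E'
from h import *
from rig import r,imaging
s=r.get_state(); print(rot(s["tool_rot"]).round(3)); go(s,(.56,-.27,.30),90)
p=imaging.camera_params("wrist"); M=rot(s["tool_rot"]); Q=np.array(p["rotation"]); Q=rot(Q) if Q.shape==(4,) else Q
print("cam in tool",M.T@(np.array(p["origin"])-s["tool_pos"]),(M.T@Q).round(3),p["mtx"][0],p["k1"])
E
```

```text
[[-0.928 -0.001  0.373]
 [-0.373  0.002 -0.928]
 [ 0.    -1.    -0.002]]
tcp [ 0.2326 -0.5796  0.2305] y [-0.001  0.002 -1.   ] jaw az -68.1 j7 -0.155 t 0.1 [-41.92, -6.92, -16.55] ('turn', 0.382, 'deg ccw', np.float64(-21.9))
cam in tool [-0.0815147  -0.14175112  0.00054325] [[ 0.     0.949  0.315]
 [ 0.001 -0.315  0.949]
 [ 1.    -0.    -0.001]] [314.18924697   0.         281.6734098 ] -0.053792063638563536
```

Request:
{"op": "carry_out", "data": {
  "motion": "0 -50.5 -7 -21.7 0.38; 0 -50.5 -7 -21.7 0.38; 0 -50.5 -7 -21.7 0.38; 0 -50.5 -7 -21.7 0.38; 0 -50.5 -7 -21.7 0.38; 0 -50.5 -7 -21.7 0.38; 0 -50.5 -7 -21.7 0.38; 0 -50.5 -7 -21.7 0.38; 0 -50.5 -7 -21.7 0.38; 0 -50.5 -7 -21.7 0.38"
}}

```text
clock: 1.35
tool_pos: [0.6235, -0.1846, 0.3006]
tool_rot: [0.004, -0.003, 0.708, -0.706]
ft_force: [-0.6, -1.0, 0.1]
grip_width: 0.996
```

```bash
cat > look.py <<'E'
import sys
from h import *
from rig import r,imaging
s=r.get_state(); p=imaging.camera_params("wrist"); im=cv2.cvtColor(imaging.camera("wrist"),cv2.COLOR_RGB2BGR)
cv2.imwrite(f"pics/{sys.argv[1]}.png",im)
import pickle; pickle.dump((s,p),open(f"pics/{sys.argv[1]}.pkl","wb"))
go(s,s["tool_pos"],90); print("F",s["ft_force"].round(1),"w",round(s["grip_width"],3))
E
python3 look.py w1
```

```text
tcp [ 0.6235 -0.1846  0.3006] y [ 0.001  0.004 -1.   ] jaw az -89.4 j7 -1.411 t 1.35 [0.0, 0.0, 0.0] ('turn', 0.01, 'deg ccw', np.float64(-0.6))
F [-0.6 -1.   0.1] w 0.996
```

View pics/w1.png

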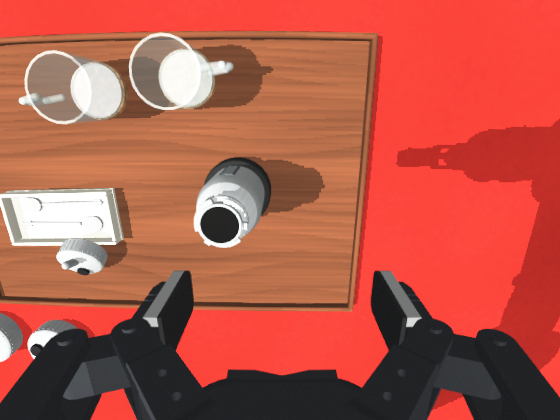

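The wrist view shows the dispenser's mouth at about (220,224) and a dark strip on its +x side near (232,168). The lid is at (82,256). I'll zoom on the dispenser.

```bash
python3 - <<'E'
from h import *
import pickle
from rig import imaging
im=cv2.imread("pics/w1.png"); s,p=pickle.load(open("pics/w1.pkl","rb"))
cv2.imwrite("pics/w1c.png",cv2.resize(im[150:255,180:285],(735,600),interpolation=cv2.INTER_CUBIC)) # x7, x5.714
g=im.max(2)
m=(g<60).astype(np.uint8); m[:, :190]=0;m[:,290:]=0;m[:190]=0;m[260:]=0
c=max(cv2.findContours(m,0,1)[0],key=cv2.contourArea); e=cv2.fitEllipse(c); print(e)
P=plane(p,e[0],.153);print("mouth",P.round(4)); 
pt,ps=imaging.camera_params("top"),imaging.camera_params("side")
print("tri top",cross(ray(p,e[0]),ray(pt,(350+651/5,145+123/5))),"side",cross(ray(p,e[0]),ray(ps,(242+600/5,135+343/5-60))))
E
```

```text
((219.3203582763672, 224.43983459472656), (33.739864349365234, 37.23046875), 113.16014099121094)
mouth [ 0.5944 -0.1228  0.153 ]
tri top (array([ 0.60357099, -0.19722861,  0.30368542]), np.float64(0.12728537460566114)) side (array([ 0.47088728, -0.14201988,  0.12166257]), np.float64(0.21859895370128768))
```

View pics/w1c.png

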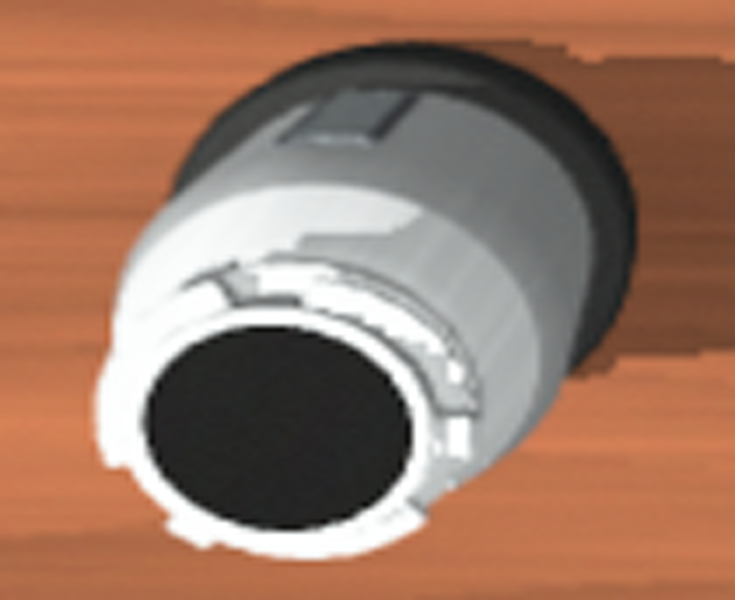

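```bash
python3 - <<'E'
from h import *
import pickle
s,p=pickle.load(open("pics/w1.pkl","rb")); c=np.array([.5944,-.124])
px=lambda x,y:(180+x/7,150+y/5.714)
for n,q in dict(strip_tl=(300,140),strip_tr=(375,142),strip_bl=(335,95),strip_br=(415,97)).items():
    o,v=ray(p,px(*q)); a=v[:2]@v[:2]; w=o[:2]-c; b=w@v[:2]; k=w@w-.038**2
    t=(-b-np.sqrt(b*b-a*k))/a; X=o+t*v; d=X[:2]-c; print(n,X.round(4),np.degrees(np.arctan2(d[1],d[0])).round(1))
for n,q in dict(gap1l=(190,285),gap1a=(225,300),gap1b=(255,290),gapL1=(115,467),gapL2=(170,515),gapR1=(475,400),gapR2=(425,515),gapR0=(450,485)).items():
    for z in (.135,.145): 
        d=plane(p,px(*q),z)[:2]-c; print(n,z,np.hypot(*d).round(4),np.degrees(np.arctan2(d[1],d[0])).round(1))
go(s,(.42,.105,.22),90)
E
```

```text
strip_tl [ 0.6318 -0.117   0.0922] 10.6
strip_tr [ 0.632  -0.1296  0.0947] -8.5
strip_bl [ 0.631  -0.1137  0.0385] 15.8
strip_br [ 0.632  -0.1296  0.0459] -8.4
gap1l 0.135 0.0255 39.2
gap1l 0.145 0.0265 30.9
gap1a 0.135 0.0204 33.2
gap1a 0.145 0.0219 23.7
gap1b 0.135 0.0201 19.3
gap1b 0.145 0.0224 11.4
gapL1 0.135 0.0337 117.4
gapL1 0.145 0.0293 112.9
gapL2 0.135 0.0335 138.5
gapL2 0.145 0.0284 136.7
gapR1 0.135 0.0251 -93.7
gapR1 0.145 0.0263 -85.6
gapR2 0.135 0.0298 -145.4
gapR2 0.145 0.0272 -137.7
gapR0 0.135 0.0279 -131.4
gapR0 0.145 0.0264 -122.7
tcp [ 0.6235 -0.1846  0.3006] y [ 0.001  0.004 -1.   ] jaw az -89.4 j7 -1.411 t 1.35 [20.06, 8.15, -29.13] ('turn', 0.01, 'deg ccw', np.float64(-0.6))
```

Sight strip azimuth is about +2°, and the ridge gaps near 3°, 122° and -122° agree with it. Mouth is at (0.594, -0.124, 0.153). Now I go over the lid.

Request:
{"op": "carry_out", "data": {
  "motion": "0 13.2 14.1 -29.2 0.01; 0 13.2 14.1 -29.2 0.01; 0 13.2 14.1 -29.2 0.01; 0 13.2 14.1 -29.2 0.01; 0 13.2 14.1 -29.2 0.01; 0 13.2 14.1 -29.2 0.01; 0 13.2 14.1 -29.2 0.01; 0 13.2 14.1 -29.2 0.01"
}}

```text
clock: 2.4
tool_pos: [0.4885, 0.0994, 0.1605]
tool_rot: [0.004, -0.004, -0.707, 0.707]
ft_force: [0.7, -0.2, -0.2]
grip_width: 1.0
```

```bash
python3 look.py w2
```

```text
tcp [0.4885 0.0994 0.1605] y [ 0.    -0.001 -1.   ] jaw az -90.6 j7 -1.993 t 2.4 [0.0, 0.0, 0.0] ('turn', -0.01, 'deg ccw', np.float64(0.6))
F [ 0.7 -0.2 -0.2] w 1.0
```

View pics/w2.png

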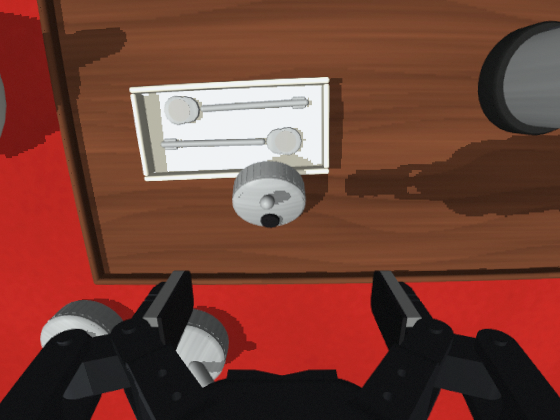

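```bash
python3 - <<'E'
from h import *
import pickle
s,p=pickle.load(open("pics/w2.pkl","rb")); im=cv2.imread("pics/w2.png")
print("dish -x edge",plane(p,(147,179.5),.0315).round(4),plane(p,(328,172.5),.0315).round(4),"+x",plane(p,(131,89),.0315).round(4),plane(p,(328,79),.0315).round(4))
print("top centre",plane(p,(268,203),.045).round(4),"left/right",plane(p,(233,198),.045).round(4),plane(p,(305,196),.045).round(4),"low",plane(p,(270,227),.028).round(4))
print("button",plane(p,(270,220),.04).round(4))
go(s,(.492,.107,.16),90)
E
```

```text
dish -x edge [0.511  0.2185 0.0315] [0.5153 0.0584 0.0315] +x [0.587  0.2216 0.0315] [0.5917 0.0608 0.0315]
top centre [0.4921 0.1108 0.045 ] left/right [0.4968 0.1406 0.045 ] [0.4979 0.0793 0.045 ] low [0.4634 0.1104 0.028 ]
button [0.4748 0.1097 0.04  ]
tcp [0.4885 0.0994 0.1605] y [ 0.    -0.001 -1.   ] jaw az -90.6 j7 -1.993 t 2.4 [-0.34, 0.05, -0.76] ('turn', -0.01, 'deg ccw', np.float64(0.6))
```

Request:
{"op": "carry_out", "data": {
  "motion": "0 0 0 0 -0.18; 0 0 0 0 -0.36; 0 0 0 0 -0.54; 0 0 0 0 -0.72; 0 0 0 0 -0.9; 0 0 0 0 -1.08; 0 0 0 0 -1.26; 0 0 0 0 -1.44; 0 0 0 0 -1.62; 0 0 0 0 -1.8"
}}

```text
clock: 3.7
tool_pos: [0.489, 0.0991, 0.1606]
tool_rot: [-0.553, 0.553, -0.441, 0.442]
ft_force: [1.0, 0.3, -0.3]
grip_width: 1.0
```

```bash
python3 -c "
from h import *
from rig import r
go(r.get_state(),(.495,.110,.08),91.6)"
```

```text
tcp [0.489  0.0991 0.1606] y [ 0.001 -0.001 -1.   ] jaw az 12.8 j7 -0.479 t 3.7 [-0.93, 8.06, 0.82] ('turn', -1.376, 'deg ccw', np.float64(78.8))
```

Request:
{"op": "carry_out", "data": {
  "motion": "0 -0.9 1 0.8 -0.18; 0 -0.9 2 0.8 -0.36; 0 -0.9 3 0.8 -0.54; 0 -0.9 4 0.8 -0.72; 0 -0.9 4 0.8 -0.9; 0 -0.9 4 0.8 -1.08; 0 -0.9 4 0.8 -1.26; 0 -0.9 4 0.8 -1.38; 0 -0.9 4 0.8 -1.38; 0 -0.9 4 0.8 -1.38"
}}

```text
clock: 4.95
tool_pos: [0.4944, 0.1108, 0.1203]
tool_rot: [-0.707, 0.707, 0.009, -0.009]
ft_force: [-0.1, 0.1, 0.2]
grip_width: 1.002
```

```bash
python3 look.py w3; python3 - <<'E'
from h import *
import pickle
s,p=pickle.load(open("pics/w3.pkl","rb")); go(s,(.495,.110,.026),91.6)
for n,X in dict(top=(.4905,.110,.045),org=(.503,.110,.0247)).items(): print(n,proj(p,X).round(0))
E
```

```text
tcp [0.4944 0.1108 0.1203] y [ 0. -0. -1.] jaw az 91.5 j7 0.554 t 4.95 [0.0, 0.0, 0.0] ('turn', 0.026, 'deg ccw', np.float64(-1.5))
F [-0.1  0.1  0.2] w 1.002
tcp [0.4944 0.1108 0.1203] y [ 0. -0. -1.] jaw az 91.5 j7 0.554 t 4.95 [0.06, 9.43, -0.08] ('turn', -0.002, 'deg ccw', np.float64(0.1))
top [281. 217.]
org [281. 223.]
```

View pics/w3.png

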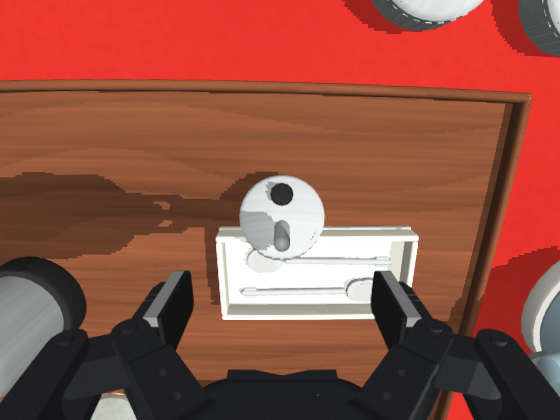

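The lid's top centre is at (282,217), and my estimate predicted (281,217). Jaw and lid flats line up, so I descend and grip.

Request:
{"op": "carry_out", "data": {
  "motion": "0 0 5 0 0; 0 0 8 0 0; 0 0 9.8 0 0; 0 0 9.8 0 0; 0.6 0 9.8 0 0; 0.6 0 9.8 0 0; 0.6 0 9.8 0 0; 0.6 0 9.8 0 0; 0.6 0 9.8 0 0; 0.6 0 9.8 0 0",
  "newtons": 25
}}

```text
clock: 6.25
tool_pos: [0.4945, 0.1123, 0.0232]
tool_rot: [0.707, -0.707, -0.011, 0.01]
ft_force: [-0.8, 0.0, 7.4]
grip_width: 0.727
```

Request:
{"op": "carry_out", "data": {
  "motion": "0.6 0 -1 0 0; 0.6 0 -2 0 0; 0.6 0 -3 0 0; 0.6 -2 -3.5 0 0; 0.6 -4 -3.5 0 0; 0.6 -5.5 -3.5 0 0; 0.6 -5.5 -3.5 0 0"
}}

```text
clock: 7.12
tool_pos: [0.4384, 0.1099, 0.0576]
tool_rot: [-0.707, 0.707, 0.011, -0.011]
ft_force: [0.8, -0.2, -1.3]
grip_width: 0.729
```

```bash
python3 look.py w4; python3 - <<'E'
from h import *
a=cv2.imread("pics/w4.png")
from rig import imaging
s=cv2.cvtColor(imaging.camera("side"),cv2.COLOR_RGB2BGR); cv2.imwrite("pics/s4.png",s)
cv2.imwrite("pics/m4.png",np.hstack([cv2.resize(a[100:310,140:420],(400,300)),cv2.resize(s[195:270,260:360],(400,300),interpolation=cv2.INTER_CUBIC)]))
E
```

```text
tcp [0.4384 0.1099 0.0576] y [ 0.    -0.001 -1.   ] jaw az 91.8 j7 0.369 t 7.12 [0.0, 0.0, 0.0] ('turn', 0.031, 'deg ccw', np.float64(-1.8))
F [ 0.8 -0.2 -1.3] w 0.729
```

View pics/m4.png

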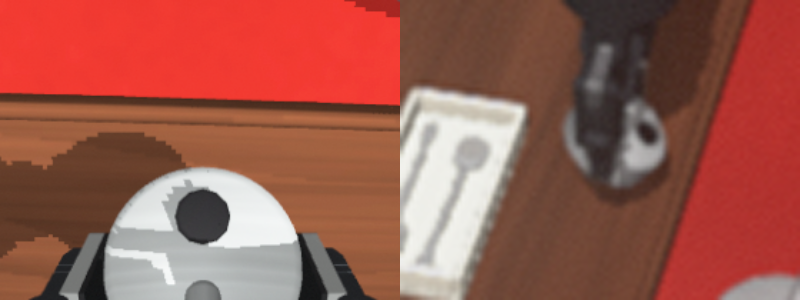

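Lid is held, still tilted, with the button toward the robot. I press it level on the free tray just in front of the dish and release it to regrasp square.

Request:
{"op": "carry_out", "data": {
  "motion": "0.6 1.6 1 0 0; 0.6 1.6 2.5 0 0; 0.6 1.6 3.2 0 0; 0.6 1.6 3.8 0 0; 0.6 1.6 4.3 0 0; 0.6 1.6 4.5 0 0; 0.6 1.6 4.6 0 0; 0.6 1.6 4.6 0 0",
  "newtons": 20
}}

```text
clock: 8.22
tool_pos: [0.4615, 0.1113, 0.0136]
tool_rot: [0.707, -0.707, -0.014, 0.006]
ft_force: [11.6, -4.6, 19.4]
grip_width: 0.73
```

Request:
{"op": "carry_out", "data": {
  "motion": "0 0 0 0 0; 0 0 0 0 0; 0 0 -1 0 0; 0 0 -3 0 0; 0 0 -6 0 0; 0 0 -9 0 0; 0 0 -9 0 0"
}}

```text
clock: 9.1
tool_pos: [0.4557, 0.1113, 0.1032]
tool_rot: [0.707, -0.707, -0.012, 0.01]
ft_force: [-0.2, 0.4, 0.0]
grip_width: 1.001
```

```bash
python3 look.py w5
```

```text
tcp [0.4557 0.1113 0.1032] y [ 0.003  0.001 -1.   ] jaw az 91.7 j7 0.485 t 9.1 [0.0, 0.0, 0.0] ('turn', 0.03, 'deg ccw', np.float64(-1.7))
F [-0.2  0.4  0. ] w 1.001
```

View pics/w5.png

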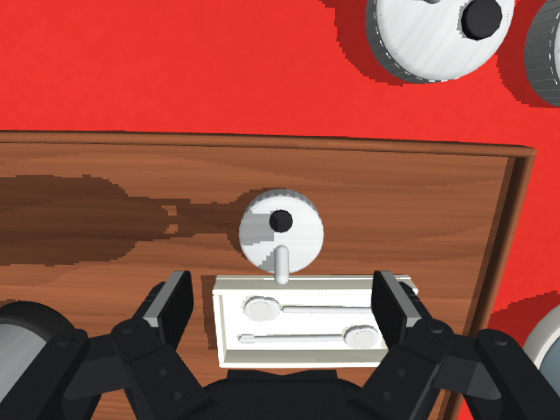

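The lid now lies flat on the tray: disc (240–323, 190–274), button (281,221), spout pointing +x to (282,280). I measure its centre.

```bash
python3 - <<'E'
from h import *
import pickle
s,p=pickle.load(open("pics/w5.pkl","rb"))
for q in [(240,231),(323,231),(281,193),(281,273)]: print(plane(p,q,.032).round(4))
b=plane(p,(281,221),.039);t=plane(p,(282,278),.053);print("button",b.round(4),"spout tip",t.round(4),np.degrees(np.arctan2(*(t-b)[1::-1])).round(1))
print(proj(p,(.4615,.1113,.032)))
go(s,(.462,.1113,.018),91.7)
E
```

```text
[0.4625 0.0809 0.032 ]
[0.4607 0.1416 0.032 ]
[0.4329 0.11   0.032 ]
[0.4963 0.1119 0.032 ]
button [0.4512 0.1106 0.039 ] spout tip [0.4883 0.1124 0.053 ] 2.7
[281.58512076 230.88357915]
tcp [0.4557 0.1113 0.1032] y [ 0.003  0.001 -1.   ] jaw az 91.7 j7 0.485 t 9.1 [0.6, 8.53, -0.03] ('turn', 0.001, 'deg ccw', np.float64(-0.0))
```

Request:
{"op": "carry_out", "data": {
  "motion": "0 0.9 5 0 0; 0 0.9 8 0 0; 0 0.9 8.9 0 0; 0 0.9 8.9 0 0; 0.6 0.9 8.9 0 0; 0.6 0.9 8.9 0 0; 0.6 0.9 8.9 0 0; 0.6 0.9 8.9 0 0; 0.6 0.9 8.9 0 0; 0.6 0.9 8.9 0 0",
  "newtons": 60
}}

```text
clock: 10.4
tool_pos: [0.4645, 0.1111, 0.0138]
tool_rot: [-0.707, 0.707, 0.011, -0.01]
ft_force: [-1.8, 0.4, 9.4]
grip_width: 0.72
```

```bash
python3 -c "
from h import *
from rig import r
s=r.get_state();print(s['ft_force'],s['grip_width']);go(s,(.5944,-.124,.20),91.7-33)"
```

```text
[-1.79481438  0.44665339  9.42011343] 0.7199005980509168
tcp [0.4645 0.1111 0.0138] y [ 0.002  0.    -1.   ] jaw az 91.7 j7 0.321 t 10.4 [12.32, -18.6, -23.9] ('turn', 0.576, 'deg ccw', np.float64(-33.0))
```

Request:
{"op": "carry_out", "data": {
  "motion": "0.6 0 -6 0 0; 0.6 0 -12 0 0; 0.6 2 -17 -4 0.1; 0.6 5 -18.6 -9 0.25; 0.6 8 -18.6 -14 0.4; 0.6 10 -18.6 -19 0.52; 0.6 12.3 -18.6 -23 0.576; 0.6 12.3 -18.6 -23.9 0.576; 0.6 12.3 -18.6 -23.9 0.576; 0.6 12.3 -18.6 -23.9 0.576"
}}

```text
clock: 11.65
tool_pos: [0.5937, -0.1225, 0.1989]
tool_rot: [0.681, -0.681, 0.19, -0.19]
ft_force: [-0.5, 0.4, -1.9]
grip_width: 0.716
```

```bash
python3 look.py w6; python3 - <<'E'
from h import *
import pickle
from rig import imaging
s,p=pickle.load(open("pics/w6.pkl","rb")); go(s,(.5944,-.124,.15),58.7)
print("mouth px predicted",proj(p,(.5944,-.124,.153)),"lid top centre", proj(p,s["tool_pos"]+[0,0,.018]))
a=cv2.imread("pics/w6.png"); t=cv2.cvtColor(imaging.camera("side"),cv2.COLOR_RGB2BGR);cv2.imwrite("pics/s6.png",t)
cv2.imwrite("pics/m6.png",np.hstack([cv2.resize(a,(400,300)),cv2.resize(t[90:198,210:354],(400,300),interpolation=cv2.INTER_CUBIC)]))
E
```

```text
tcp [ 0.5937 -0.1225  0.1989] y [ 0.     0.001 -1.   ] jaw az 58.9 j7 0.642 t 11.65 [0.0, 0.0, 0.0] ('turn', -0.543, 'deg ccw', np.float64(31.1))
F [-0.5  0.4 -1.9] w 0.716
tcp [ 0.5937 -0.1225  0.1989] y [ 0.     0.001 -1.   ] jaw az 58.9 j7 0.642 t 11.65 [0.14, 4.89, -0.09] ('turn', 0.003, 'deg ccw', np.float64(-0.2))
mouth px predicted [280.11738826 239.61952001] lid top centre [281.56399313 292.86396745]
```

View pics/m6.png

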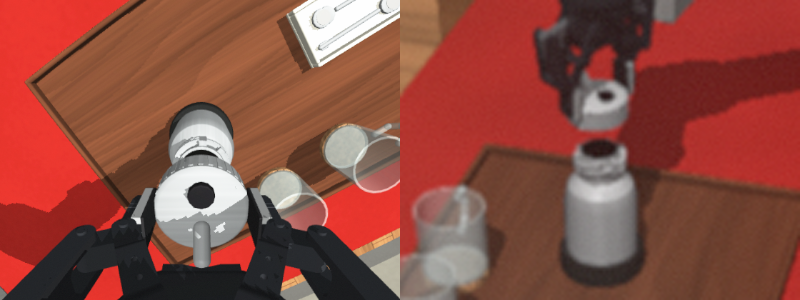

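The lid is level above the mouth and aligned with it in both views. I lower it gently.

Request:
{"op": "carry_out", "data": {
  "motion": "0.6 0.1 2 -0.1 0; 0.6 0.1 3.5 -0.1 0; 0.6 0.1 4.2 -0.1 0; 0.6 0.1 4.6 -0.1 0; 0.6 0.1 4.9 -0.1 0; 0.6 0.1 5.1 -0.1 0; 0.6 0.1 5.3 -0.1 0; 0.6 0.1 5.3 -0.1 0"
}}

```text
clock: 12.75
tool_pos: [0.5971, -0.1276, 0.1489]
tool_rot: [-0.68, 0.681, -0.189, 0.194]
ft_force: [-2.7, -7.8, 24.2]
grip_width: 0.71
```

```bash
python3 -c "
from h import *
from rig import r
s=r.get_state();print(s['ft_force'],s['wrist_torque'],s['grip_width']);go(s,(.5944,-.124,.146),58.7)"
```

```text
[-2.67738429 -7.76573149 24.22616836] [-0.93664436  0.62537722  0.11016278] 0.7100984027263474
tcp [ 0.5971 -0.1276  0.1489] y [ 0.007 -0.004 -1.   ] jaw az 58.6 j7 0.596 t 12.75 [-0.42, 0.29, 0.17] ('turn', -0.002, 'deg ccw', np.float64(0.1))
```

Request:
{"op": "carry_out", "data": {
  "motion": "0.6 0 -0.15 0 0; 0.6 0 -0.15 0 0; 0.6 0 -0.15 0 0"
}}

```text
clock: 13.12
tool_pos: [0.5968, -0.1276, 0.1494]
tool_rot: [-0.68, 0.681, -0.189, 0.194]
ft_force: [-0.3, -6.2, 16.8]
grip_width: 0.712
```

```bash
python3 look.py w7; python3 - <<'E'
from h import *
from rig import r,imaging
s=r.get_state();print(s['wrist_torque'])
a=cv2.imread("pics/w7.png"); t=cv2.cvtColor(imaging.camera("side"),cv2.COLOR_RGB2BGR)
cv2.imwrite("pics/m7.png",np.hstack([cv2.resize(a[120:420,80:480],(400,300)),cv2.resize(t[120:180,242:322],(400,300),interpolation=cv2.INTER_CUBIC)]))
E
```

```text
tcp [ 0.5968 -0.1276  0.1494] y [ 0.006 -0.003 -1.   ] jaw az 58.6 j7 0.597 t 13.12 [0.0, 0.0, 0.0] ('turn', -0.548, 'deg ccw', np.float64(31.4))
F [-0.3 -6.2 16.8] w 0.712
[-0.93393354  0.09677964  0.03362476]
```

View pics/m7.png

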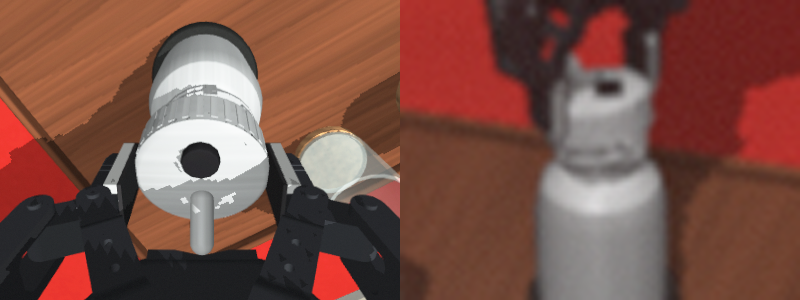

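Request:
{"op": "carry_out", "data": {
  "motion": "0.6 0 -0.8 0 0; 0.6 0 -0.8 0 0; 0.6 0 -0.8 0 0"
}}

```text
clock: 13.6
tool_pos: [0.5941, -0.1254, 0.1542]
tool_rot: [0.681, -0.681, 0.191, -0.19]
ft_force: [0.0, 0.6, -1.7]
grip_width: 0.716
```

```bash
python3 -c "
from h import *
from rig import r
s=r.get_state();print(s['ft_force'],s['wrist_torque'],s['grip_width']);go(s,(.5965,-.128,.148),58.7)"
```

```text
[ 0.03302531  0.60731609 -1.65389778] [ 0.0403004   0.00913069 -0.04910649] 0.7161204660532073
tcp [ 0.5941 -0.1254  0.1542] y [-0.001  0.    -1.   ] jaw az 58.8 j7 0.605 t 13.6 [0.34, 0.62, -0.1] ('turn', 0.001, 'deg ccw', np.float64(-0.1))
```

Request:
{"op": "carry_out", "data": {
  "motion": "0.6 0.34 0 -0.1 0; 0.6 0.34 0.3 -0.1 0; 0.6 0.34 0.5 -0.1 0; 0.6 0.34 0.65 -0.1 0; 0.6 0.34 0.75 -0.1 0; 0.6 0.34 0.75 -0.1 0"
}}

```text
clock: 14.35
tool_pos: [0.5973, -0.1285, 0.1495]
tool_rot: [-0.681, 0.681, -0.19, 0.192]
ft_force: [-5.8, -3.1, 17.4]
grip_width: 0.715
```

```bash
python3 -c "
from h import *
from rig import r
s=r.get_state();print(s['ft_force'],s['wrist_torque'],s['grip_width']);go(s,(.5965,-.128,.148),58.7)"
```

```text
[-5.7997241  -3.05501551 17.44532985] [-0.14762957  1.1029607   0.13621912] 0.7148196507685506
tcp [ 0.5973 -0.1285  0.1495] y [ 0.002 -0.002 -1.   ] jaw az 58.7 j7 0.603 t 14.35 [-0.09, 0.15, 0.0] ('turn', 0.0, 'deg ccw', np.float64(-0.0))
```

Request:
{"op": "carry_out", "data": {
  "motion": "0.6 0 0 -0.12 0; 0.6 0 0 -0.12 -0.08; 0.6 0 0 -0.12 -0.16; 0.6 0 0 -0.12 -0.24; 0.6 0 0 -0.12 -0.32; 0.6 0 0 -0.12 -0.32"
}}

```text
clock: 15.1
tool_pos: [0.6001, -0.1267, 0.1504]
tool_rot: [0.704, -0.701, 0.076, -0.082]
ft_force: [4.2, 3.6, 12.9]
grip_width: 0.713
```

```bash
cat > st.py <<'E'
from h import *
from rig import r
s=r.get_state();print(s['ft_force'].round(1),s['wrist_torque'].round(2),s['grip_width'].round(3))
f=s['ft_force'];L=.19;t=s['wrist_torque'];print("resid t",(t[0]-L*f[1]).round(2),(t[1]+L*f[0]).round(2))
go(s,(.596,-.128,.148),90)
E
python3 st.py
```

```text
Traceback (most recent call last):
  File "st.py", line 3, in <module>
    s=r.get_state();print(s['ft_force'].round(1),s['wrist_torque'].round(2),s['grip_width'].round(3))
                                                                            ^^^^^^^^^^^^^^^^^^^^^
AttributeError: 'float' object has no attribute 'round'
```

```bash
sed -i "s/s\['grip_width'\].round(3)/round(s['grip_width'],3)/" st.py; python3 st.py
```

```text
[ 4.2  3.6 12.9] [ 1.08 -0.87 -0.16] 0.713
resid t 0.4 -0.06
tcp [ 0.6001 -0.1267  0.1504] y [ 0.009  0.004 -1.   ] jaw az 77.2 j7 0.875 t 15.1 [-0.37, 0.23, -0.22] ('turn', -0.224, 'deg ccw', np.float64(12.8))
```

Request:
{"op": "carry_out", "data": {
  "motion": "0.6 -0.15 0 -0.1 -0.08; 0.6 -0.15 0.05 -0.1 -0.16; 0.6 -0.15 0.05 -0.1 -0.24; 0.6 -0.15 0.05 -0.1 -0.32; 0.6 -0.15 0.05 -0.1 -0.32"
}}

```text
clock: 15.72
tool_pos: [0.6005, -0.1254, 0.1514]
tool_rot: [0.708, -0.704, -0.039, 0.029]
ft_force: [7.9, 5.3, 18.1]
grip_width: 0.711
```

```bash
python3 st.py
```

```text
[ 7.9  5.3 18.1] [ 1.94 -1.59 -0.25] 0.711
resid t 0.94 -0.1
tcp [ 0.6005 -0.1254  0.1514] y [ 0.014  0.007 -1.   ] jaw az 95.5 j7 1.147 t 15.72 [-0.47, 0.34, -0.22] ('turn', 0.097, 'deg ccw', np.float64(-5.5))
```

The lid has not dropped and stands 2–3 mm too high, so a lug may be resting on the mouth rim off centre. I lift, move aside and remeasure the mouth with the wrist camera, which matched the lid to under 1 mm.

Request:
{"op": "carry_out", "data": {
  "motion": "0.6 0 -2 0 0; 0.6 0 -5 0 0; 0.6 3 -6 0 0; 0.6 6 -6 0 0; 0.6 7 -6 0 0; 0.6 7 -6 0 0; 0.6 7 -6 0 0; 0.6 7 -6 0 0"
}}

```text
clock: 16.73
tool_pos: [0.6635, -0.1238, 0.2069]
tool_rot: [-0.706, 0.707, 0.033, -0.033]
ft_force: [0.1, -1.4, -1.8]
grip_width: 0.716
```

```bash
python3 look.py w8; python3 - <<'E'
from h import *
import pickle
s,p=pickle.load(open("pics/w8.pkl","rb")); im=cv2.imread("pics/w8.png"); q=proj(p,(.595,-.124,.153)).round().astype(int); print(q)
m=(im.max(2)<60).astype(np.uint8); k=np.zeros_like(m); cv2.circle(k,tuple(map(int,q)),45,1,-1); m*=k
for c in cv2.findContours(m,0,1)[0]:
    if cv2.contourArea(c)>150:
        e=cv2.fitEllipse(c); print(e,cv2.contourArea(c),plane(p,e[0],.153).round(4))
print("body px", proj(p,(.595,-.124,.123)))
x,y=q; x0,y0=max(x-60,0),max(y-60,0)
cr=im[y0:y0+120,x0:x0+160]; print(x0,y0); b=im[190:400,140:420]
cv2.imwrite("pics/m8.png",np.hstack([cv2.resize(cr,(480,360),interpolation=cv2.INTER_CUBIC),cv2.resize(b,(320,360))]))
E
```

```text
tcp [ 0.6635 -0.1238  0.2069] y [-0.    -0.001 -1.   ] jaw az 95.4 j7 1.232 t 16.73 [0.0, 0.0, 0.0] ('turn', 0.094, 'deg ccw', np.float64(-5.4))
F [ 0.1 -1.4 -1.8] w 0.716
[292 128]
((294.7166442871094, 125.59925079345703), (61.68806457519531, 63.269771575927734), 7.344194412231445) 3063.5 [ 0.5932 -0.1227  0.153 ]
body px [290.93215511 125.66697712]
232 68
```

View pics/m8.png

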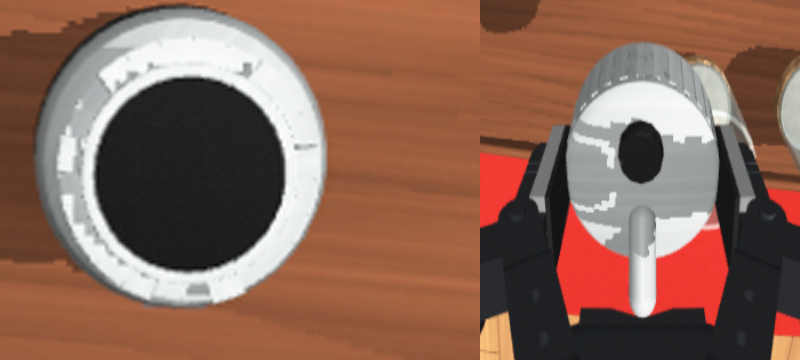

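```bash
python3 - <<'E'
from h import *
import pickle
s,p=pickle.load(open("pics/w8.pkl","rb")); T=s["tool_pos"]; a=np.radians(95.4-89); ex=np.array([np.cos(a),np.sin(a),0]);ey=np.array([-np.sin(a),np.cos(a),0])
print("seen: top-edge row 236.7, bottom 341.7, skirt low edge row 214.5, L/R 216 348, button 364->(233..297)")
for off in (.002,.0058,.009):
  for th in (0,5,10,15,20):
    t=np.radians(th); X=np.cos(t)*ex-np.sin(t)*[0,0,1]; N=np.cos(t)*np.array([0,0,1])+np.sin(t)*ex
    c=T+[0,0,-off+.012]-.012*N  # pivot mid skirt
    f=lambda x,y,z:proj(p,c+x*X+y*ey+z*N).round(0)
    print(off,th,f(-.0315,0,.024)[1],f(.0315,0,.024)[1],f(-.0315,0,0)[1],f(0,.0315,.024)[0],f(0,-.0315,.024)[0])
E
```

```text
seen: top-edge row 236.7, bottom 341.7, skirt low edge row 214.5, L/R 216 348, button 364->(233..297)Traceback (most recent call last):
  File "<stdin>", line 7, in <module>
TypeError: can't multiply sequence by non-int of type 'numpy.float64'
```

```bash
python3 - <<'E'
from h import *
import pickle
s,p=pickle.load(open("pics/w8.pkl","rb")); T=s["tool_pos"]; a=np.radians(95.4-89); ex=np.array([np.cos(a),np.sin(a),0]);ey=np.array([-np.sin(a),np.cos(a),0]); Z=np.array([0,0,1.])
for off in (.002,.0058,.009):
  for th in (0,5,10,15,20):
    t=np.radians(th); X=np.cos(t)*ex-np.sin(t)*Z; N=np.cos(t)*Z+np.sin(t)*ex
    c=T+[0,0,-off+.012]-.012*N
    f=lambda x,y,z:proj(p,c+x*X+y*ey+z*N).round(0)
    print(off,th,f(-.0315,0,.024)[1],f(.0315,0,.024)[1],f(-.0315,0,0)[1],f(0,.0315,.024)[0],f(0,-.0315,.024)[0])
go(s,(.5932,-.1227,.16),58.7)
E
```

```text
0.002 0 232.0 354.0 213.0 353.0 212.0
0.002 5 237.0 351.0 213.0 353.0 212.0
0.002 10 243.0 348.0 214.0 353.0 212.0
0.002 15 250.0 345.0 215.0 353.0 213.0
0.002 20 256.0 341.0 217.0 352.0 213.0
0.0058 0 229.0 348.0 211.0 351.0 213.0
0.0058 5 234.0 346.0 211.0 351.0 214.0
0.0058 10 239.0 343.0 212.0 351.0 214.0
0.0058 15 246.0 339.0 213.0 351.0 214.0
0.0058 20 252.0 336.0 214.0 351.0 215.0
0.009 0 226.0 344.0 209.0 350.0 215.0
0.009 5 231.0 341.0 209.0 350.0 215.0
0.009 10 236.0 338.0 209.0 350.0 215.0
0.009 15 242.0 335.0 210.0 349.0 216.0
0.009 20 249.0 332.0 212.0 349.0 216.0
tcp [ 0.6635 -0.1238  0.2069] y [-0.    -0.001 -1.   ] jaw az 95.4 j7 1.232 t 16.73 [-6.99, 4.69, 0.77] ('turn', 0.64, 'deg ccw', np.float64(-36.7))
```

The wrist view shows the mouth centred at (294.7,125.6), i.e. (0.5932,-0.1227). The lid has tipped about 8° in the jaws. I re-level it on a free spot of tray and regrip harder.

Request:
{"op": "carry_out", "data": {
  "motion": "0.6 -6 0 1.2 0; 0.6 -12 0 2.5 0; 0.6 -17 3 4 0; 0.6 -19 9 4.2 0; 0.6 -19 14 4.2 0; 0.6 -19 17.5 4.2 0; 0.6 -19 18.5 4.2 0; 0.6 -19 19.1 4.2 0; 0.6 -19 19.2 4.2 0; 0.6 -19 19.2 4.2 0",
  "newtons": 20
}}

```text
clock: 18.02
tool_pos: [0.4709, -0.0993, 0.0166]
tool_rot: [-0.706, 0.707, 0.034, -0.033]
ft_force: [-6.2, -0.4, 9.2]
grip_width: 0.719
```

Request:
{"op": "carry_out", "data": {
  "motion": "0 0 0 0 0; 0 0 0 0 0; 0 0 0 0 0; 0.6 0 0.1 0 0; 0.6 0 0.1 0 0; 0.6 0 0.1 0 0; 0.6 0 0.1 0 0; 0.6 0 0.1 0 0; 0.6 0 0.1 0 0",
  "newtons": 100
}}

```text
clock: 19.15
tool_pos: [0.4712, -0.0993, 0.0146]
tool_rot: [-0.706, 0.707, 0.033, -0.033]
ft_force: [-3.2, 0.1, 14.1]
grip_width: 0.699
```

```bash
python3 st.py
```

```text
[-3.2  0.1 14.1] [-0.03  0.73  0.01] 0.699
resid t -0.05 0.12
tcp [ 0.4712 -0.0993  0.0146] y [ 0.001 -0.001 -1.   ] jaw az 95.4 j7 0.81 t 19.15 [12.16, -13.33, -4.04] ('turn', 0.094, 'deg ccw', np.float64(-5.4))
```

Request:
{"op": "carry_out", "data": {
  "motion": "0.6 0 -6 0 0; 0.6 0 -12 0 0; 0.6 2 -17 -1 0.1; 0.6 6 -18.5 -2 0.25; 0.6 10 -18.5 -3 0.4; 0.6 11.9 -18.5 -3.5 0.52; 0.6 11.9 -18.5 -3.5 0.58; 0.6 11.9 -18.5 -3.5 0.58; 0.6 11.9 -18.5 -3.5 0.58; 0.6 11.9 -18.5 -3.5 0.58"
}}

```text
clock: 20.4
tool_pos: [0.5926, -0.1232, 0.1987]
tool_rot: [-0.686, 0.686, -0.17, 0.17]
ft_force: [-0.2, -0.4, -1.8]
grip_width: 0.704
```

```bash
python3 look.py w9; python3 - <<'E'
from h import *
import pickle
s,p=pickle.load(open("pics/w9.pkl","rb")); im=cv2.imread("pics/w9.png"); T=s["tool_pos"]; M=rot(s["tool_rot"]); ex=M[:,0]; ey=-M[:,2]; Z=-M[:,1]
for th in (-4,0,4):
    t=np.radians(th); X=np.cos(t)*ex-np.sin(t)*Z; N=np.cos(t)*Z+np.sin(t)*ex
    c=T+Z*(.012-.0066)-.012*N; f=lambda x,y,z:proj(p,c+x*X+y*ey+z*N).round(0)
    print(th,f(-.0315,0,.024),f(.0315,0,.024),f(-.0315,0,0),f(0,.0315,.024),f(0,-.0315,.024))
go(s,(.5932,-.1227,.16),62)
cv2.imwrite("pics/m9.png",cv2.resize(im[170:380,140:420],(800,600),interpolation=cv2.INTER_CUBIC))
E
```

```text
tcp [ 0.5926 -0.1232  0.1987] y [-0. -0. -1.] jaw az 62.2 j7 0.705 t 20.4 [0.0, 0.0, 0.0] ('turn', -0.485, 'deg ccw', np.float64(27.8))
F [-0.2 -0.4 -1.8] w 0.704
-4 [282. 225.] [282. 349.] [282. 211.] [213. 290.] [350. 290.]
0 [282. 228.] [282. 347.] [282. 210.] [213. 292.] [350. 292.]
4 [282. 232.] [282. 345.] [282. 210.] [213. 293.] [350. 293.]
tcp [ 0.5926 -0.1232  0.1987] y [-0. -0. -1.] jaw az 62.2 j7 0.705 t 20.4 [0.03, 3.87, 0.07] ('turn', 0.004, 'deg ccw', np.float64(-0.2))
```

```bash
python3 - <<'E'
from h import *
import pickle
for n,off in (("w5",None),("w8",None),("w9",.0066)):
    s,p=pickle.load(open(f"pics/{n}.pkl","rb")); im=cv2.imread(f"pics/{n}.png"); M=rot(s["tool_rot"]); ex=M[:,0]
    C=np.array([.4645,.1112,.008]) if n=="w5" else s["tool_pos"]-[0,0,.0066]
    q=proj(p,C-.0133*ex+[0,0,.031]); m=(im.max(2)<50).astype(np.uint8); k=np.zeros_like(m); cv2.circle(k,tuple(int(v) for v in q.round()),24,1,-1); m*=k
    c=max(cv2.findContours(m,0,1)[0],key=cv2.contourArea); e=cv2.fitEllipse(c); P=plane(p,e[0],C[2]+.031)-C
    print(n,q.round(0),np.round(e[0],1),np.round(e[1],1),"button rel lid: along x",(P@ex).round(4),"along z",(P@M[:,2]).round(4))
im=cv2.imread("pics/w9.png"); print(im[195:245,270:295].mean((1)).round(0).astype(int).tolist()); print(im[330:356,255:262].mean(1).round(0).astype(int).tolist())
E
```

```text
w5 [281. 221.] [280.1 221.1] [20.1 20.9] button rel lid: along x -0.0131 along z -0.0008
w8 [282. 274.] [280.4 278.4] [34.9 37.7] button rel lid: along x -0.0114 along z -0.0008
w9 [282. 274.] [281.4 266.4] [29.5 37.2] button rel lid: along x -0.017 along z -0.0001
[[166, 166, 163], [170, 170, 167], [191, 191, 187], [214, 214, 211], [223, 223, 220], [224, 224, 222], [224, 225, 222], [223, 223, 220], [213, 213, 210], [199, 200, 197], [173, 173, 169], [166, 166, 162], [199, 199, 196], [195, 196, 191], [143, 143, 140], [129, 130, 127], [129, 130, 127], [129, 129, 126], [129, 130, 127], [130, 131, 128], [130, 130, 128], [130, 130, 127], [129, 129, 126], [127, 127, 125], [143, 143, 140], [157, 158, 154], [146, 146, 143], [159, 160, 157], [212, 213, 209], [234, 235, 232], [236, 236, 233], [236, 236, 234], [238, 238, 235], [240, 240, 238], [242, 242, 239], [243, 243, 241], [244, 244, 242], [244, 245, 242], [245, 245, 243], [246, 246, 244], [246, 246, 244], [245, 245, 243], [244, 244, 242], [243, 243, 240], [242, 242, 240], [241, 241, 239], [241, 241, 238], [241, 241, 238], [241, 241, 238], [234, 234, 232]]
[[147, 147, 143], [148, 148, 145], [150, 151, 148], [151, 151, 148], [148, 148, 146], [130, 133, 140], [96, 109, 137], [67, 89, 137], [55, 81, 135], [53, 79, 133], [53, 80, 134], [55, 82, 139], [55, 84, 140], [57, 85, 142], [56, 85, 143], [57, 85, 142], [56, 84, 140], [55, 83, 140], [55, 83, 139], [56, 84, 141], [57, 85, 142], [58, 87, 145], [58, 87, 146], [58, 87, 145], [58, 86, 143], [57, 86, 144]]
```

```bash
cat > fit.py <<'E'
from h import *
import pickle,sys
from scipy.optimize import least_squares
def fit(n,top,skirt,bot,col,offs=.0066):
    s,p=pickle.load(open(f"pics/{n}.pkl","rb")); M=rot(s["tool_rot"]); T=s["tool_pos"]; ex,ey,Z=M[:,0],-M[:,2],-M[:,1]
    def g(v):
        t=v[1]; X=np.cos(t)*ex-np.sin(t)*Z; N=np.cos(t)*Z+np.sin(t)*ex; c=T+Z*(.012-offs)+v[0]*ex-.012*N
        a=np.linspace(0,2*np.pi,181); ring=lambda z:np.array([proj(p,c+.0315*(np.cos(b)*X+np.sin(b)*ey)+z*N) for b in a])
        r1,r0=ring(.024),ring(0); lo=r1[r1[:,1]>r1[:,1].mean()]; o=np.argsort(lo[:,0])
        return [r1[:,1].min()-top,r0[:,1].min()-skirt,np.interp(col,lo[o,0],lo[o,1])-bot]
    q=least_squares(g,[0,0],x_scale=[.001,.05],diff_step=1e-3); print(n,"dx mm",q.x[0]*1e3,"tilt deg",np.degrees(q.x[1]),"res",q.fun.round(1))
fit("w9",223,209,335.5,258)
fit("w8",236.7,214.5,341.7,282)
E
python3 fit.py; python3 - <<'E'
import cv2,numpy as np
im=cv2.imread("pics/w9.png").astype(int)
for r in (280,290): print(r,[ (c,im[r,c].tolist()) for c in list(range(206,224,2))+list(range(340,360,2))])
for c in (235,245,310,325): print(c,[im[r,c].tolist() for r in range(318,345,3)])
E
```

```text
w9 dx mm -2.6058394601996593 tilt deg 1.9861516181070489 res [ 1.2 -3.7  2.9]
w8 dx mm 0.4937937458028489 tilt deg 8.379807612833144 res [ 1.2 -2.8  1.7]
280 [(206, [135, 137, 136]), (208, [91, 92, 92]), (210, [32, 30, 32]), (212, [32, 32, 30]), (214, [31, 30, 30]), (216, [56, 56, 54]), (218, [217, 218, 214]), (220, [226, 227, 224]), (222, [227, 228, 224]), (340, [149, 149, 146]), (342, [148, 149, 146]), (344, [146, 146, 144]), (346, [130, 131, 129]), (348, [20, 21, 21]), (350, [19, 19, 21]), (352, [29, 29, 29]), (354, [31, 30, 30]), (356, [105, 106, 106]), (358, [135, 137, 136])]
290 [(206, [30, 30, 29]), (208, [28, 27, 27]), (210, [32, 30, 30]), (212, [31, 30, 29]), (214, [31, 29, 28]), (216, [29, 28, 27]), (218, [170, 170, 166]), (220, [221, 221, 219]), (222, [223, 224, 222]), (340, [147, 147, 144]), (342, [147, 147, 143]), (344, [142, 143, 141]), (346, [70, 71, 69]), (348, [20, 21, 19]), (350, [24, 24, 23]), (352, [22, 21, 22]), (354, [21, 20, 21]), (356, [28, 28, 29]), (358, [32, 32, 32])]
235 [[156, 156, 152], [144, 144, 141], [80, 100, 148], [58, 88, 147], [60, 88, 147], [57, 86, 144], [59, 88, 148], [56, 84, 140], [56, 83, 141]]
245 [[153, 154, 151], [149, 150, 146], [148, 148, 145], [150, 150, 148], [112, 119, 136], [57, 85, 143], [57, 86, 143], [56, 83, 138], [56, 84, 139]]
310 [[147, 148, 144], [145, 146, 142], [144, 145, 142], [147, 146, 144], [145, 145, 141], [138, 137, 135], [32, 48, 79], [29, 41, 67], [47, 71, 117]]
325 [[143, 144, 140], [143, 143, 140], [136, 136, 134], [55, 84, 141], [29, 42, 68], [29, 42, 71], [49, 74, 123], [58, 85, 143], [47, 52, 233]]
```

```bash
sed -i 's/ring=lambda z:np.array(\[proj(p,c+.0315\*/ring=lambda z:np.array([proj(p,c+(.0297 if z else .0315)*/' fit.py; python3 fit.py; python3 st.py
```

```text
w9 dx mm -2.281113407294897 tilt deg -4.24557997883126 res [ 0.4 -2.5  2.4]
w8 dx mm 0.7423486551417546 tilt deg 4.112506563839893 res [ 1.  -2.6  1.9]
[ 0.1  0.  -1.6] [0.01 0.01 0.05] 0.697
resid t 0.0 0.03
tcp [ 0.5927 -0.1232  0.1988] y [-0. -0. -1.] jaw az 62.2 j7 0.705 t 20.45 [0.52, 5.08, -0.27] ('turn', -0.485, 'deg ccw', np.float64(27.8))
```

Request:
{"op": "carry_out", "data": {
  "motion": "0.6 0.26 2 0.07 0; 0.6 0.26 3.8 0.07 0; 0.6 0.26 4.4 0.07 0; 0.6 0.26 4.7 0.07 0; 0.6 0.26 4.9 0.07 0; 0.6 0.26 5.05 0.07 0; 0.6 0.26 5.15 0.07 0; 0.6 0.26 5.15 0.07 0"
}}

```text
clock: 21.45
tool_pos: [0.5957, -0.1236, 0.1477]
tool_rot: [-0.686, 0.686, -0.17, 0.17]
ft_force: [-1.2, -0.3, 0.8]
grip_width: 0.702
```

```bash
python3 st.py
```

```text
[-1.2 -0.3  0.8] [-0.09  0.11  0.03] 0.702
resid t -0.04 -0.12
tcp [ 0.5957 -0.1236  0.1477] y [ 0.001 -0.    -1.   ] jaw az 62.2 j7 0.659 t 21.45 [0.23, -0.03, -0.37] ('turn', -0.486, 'deg ccw', np.float64(27.8))
```

Now it seats where expected: TCP z 0.1477, predicted 0.1476, with almost no side force. I let it settle level on the ridges, regrip, and turn back anticlockwise.

Request:
{"op": "carry_out", "data": {
  "motion": "0 0 0 0 0; 0 0 0 0 0; 0 0 0 0 0; 0.6 0 0 0 0; 0.6 0 0 0 0; 0.6 0 0 0 0; 0.6 0 0 0 0; 0.6 0 0 0 0; 0.6 0 0 0 0",
  "newtons": 80
}}

```text
clock: 22.58
tool_pos: [0.596, -0.1236, 0.1481]
tool_rot: [0.686, -0.686, 0.17, -0.171]
ft_force: [-0.4, 0.2, 5.4]
grip_width: 0.71
```

```bash
python3 st.py
```

```text
[-0.4  0.2  5.4] [-0.09  0.14  0.03] 0.71
resid t -0.12 0.06
tcp [ 0.596  -0.1236  0.1481] y [ 0.001 -0.    -1.   ] jaw az 62.2 j7 0.659 t 22.57 [0.21, 0.01, -0.39] ('turn', -0.486, 'deg ccw', np.float64(27.8))
```

Request:
{"op": "carry_out", "data": {
  "motion": "0.6 0 0 0.02 -0.07; 0.6 0 0 0.04 -0.14; 0.6 0 0 0.06 -0.21; 0.6 -0.01 0 0.08 -0.28; 0.6 -0.02 0 0.09 -0.35; 0.6 -0.02 0 0.09 -0.35"
}}

```text
clock: 23.32
tool_pos: [0.5968, -0.122, 0.1483]
tool_rot: [0.706, -0.705, 0.047, -0.048]
ft_force: [1.1, 0.6, 5.1]
grip_width: 0.708
```

```bash
python3 st.py
```

```text
[1.1 0.6 5.1] [ 0.36 -0.11 -0.02] 0.708
resid t 0.25 0.09
tcp [ 0.5968 -0.122   0.1483] y [ 0.003  0.001 -1.   ] jaw az 82.3 j7 0.953 t 23.32 [0.0, 0.03, -0.61] ('turn', -0.135, 'deg ccw', np.float64(7.7))
```

Request:
{"op": "carry_out", "data": {
  "motion": "0.6 0 0.05 0.01 -0.06; 0.6 0 0.1 0.02 -0.12; 0.6 0 0.15 0.02 -0.17; 0.6 0 0.2 0.02 -0.17; 0.6 0 0.2 0.02 -0.17"
}}

```text
clock: 23.95
tool_pos: [0.5957, -0.1226, 0.1451]
tool_rot: [0.707, -0.707, -0.012, 0.012]
ft_force: [-0.4, -0.0, -1.0]
grip_width: 0.712
```

```bash
python3 st.py
```

```text
[-0.4 -0.  -1. ] [ 0.01 -0.07 -0.05] 0.712
resid t 0.01 -0.14
tcp [ 0.5957 -0.1226  0.1451] y [-0.  0. -1.] jaw az 91.9 j7 1.093 t 23.95 [0.02, -0.29, -0.54] ('turn', 0.033, 'deg ccw', np.float64(-1.9))
```

It dropped: support vanished at jaw azimuth 92°. I lower it to the catch floor, expected at TCP z of about 0.142.

Request:
{"op": "carry_out", "data": {
  "motion": "0.6 0 0.15 0 0; 0.6 0 0.3 0 0; 0.6 0 0.4 0 0; 0.6 0 0.4 0 0"
}}

```text
clock: 24.45
tool_pos: [0.5959, -0.1225, 0.1424]
tool_rot: [-0.707, 0.707, 0.012, -0.012]
ft_force: [-3.9, -1.1, 7.8]
grip_width: 0.709
```

```bash
python3 st.py
```

```text
[-3.9 -1.1  7.8] [-0.17  0.7  -0.03] 0.709
resid t 0.04 -0.05
tcp [ 0.5959 -0.1225  0.1424] y [ 0.001 -0.001 -1.   ] jaw az 91.9 j7 1.09 t 24.45 [-0.01, -0.56, -0.55] ('turn', 0.034, 'deg ccw', np.float64(-1.9))
```

Request:
{"op": "carry_out", "data": {
  "motion": "0.6 -0.08 0 -0.04 0.1; 0.6 -0.08 0.03 -0.07 0.2; 0.6 -0.09 0.07 -0.1 0.3; 0.6 -0.1 0.11 -0.12 0.4; 0.6 -0.11 0.15 -0.14 0.5; 0.6 -0.12 0.18 -0.15 0.6; 0.6 -0.13 0.22 -0.16 0.7; 0.6 -0.13 0.22 -0.16 0.7"
}}

```text
clock: 25.45
tool_pos: [0.5952, -0.1236, 0.14]
tool_rot: [0.669, -0.668, 0.23, -0.231]
ft_force: [-0.0, 1.1, 4.2]
grip_width: 0.705
```

```bash
python3 st.py
```

```text
[-0.   1.1  4.2] [ 0.29 -0.02 -0.15] 0.705
resid t 0.08 -0.03
tcp [ 0.5952 -0.1236  0.14  ] y [ 0.002  0.    -1.   ] jaw az 51.9 j7 0.5 t 25.45 [0.33, -0.8, -0.29] ('turn', -0.665, 'deg ccw', np.float64(38.1))
```

Request:
{"op": "carry_out", "data": {
  "motion": "0.6 -0.01 0.03 -0.03 0.1; 0.6 -0.01 0.07 -0.06 0.2; 0.6 -0.02 0.08 -0.08 0.3; 0.6 -0.03 0.08 -0.1 0.4; 0.6 -0.04 0.08 -0.12 0.5; 0.6 -0.05 0.08 -0.14 0.6; 0.6 -0.05 0.08 -0.15 0.68; 0.6 -0.05 0.08 -0.15 0.68",
  "newtons": 100
}}

```text
clock: 26.45
tool_pos: [0.5944, -0.1243, 0.1395]
tool_rot: [0.554, -0.553, 0.439, -0.441]
ft_force: [0.0, 2.1, 7.2]
grip_width: 0.705
```

```bash
python3 st.py
```

```text
[0.  2.1 7.2] [ 0.28 -0.23 -0.15] 0.705
resid t -0.12 -0.23
tcp [ 0.5944 -0.1243  0.1395] y [ 0.003  0.    -1.   ] jaw az 13.0 j7 -0.065 t 26.45 [0.4, -0.85, 0.08] ('turn', -1.344, 'deg ccw', np.float64(77.0))
```

Request:
{"op": "carry_out", "data": {
  "motion": "0.6 0 0 0 0.05; 0.6 0 0 -0.01 0.1; 0.6 0 0 -0.01 0.14; 0.6 0 0 -0.01 0.14"
}}

```text
clock: 26.95
tool_pos: [0.594, -0.1244, 0.1394]
tool_rot: [0.523, -0.522, 0.476, -0.478]
ft_force: [-1.1, 0.2, 8.5]
grip_width: 0.703
```

```bash
python3 st.py
```

```text
[-1.1  0.2  8.5] [ 0.12 -0.05  1.29] 0.703
resid t 0.09 -0.26
tcp [ 0.594  -0.1244  0.1394] y [ 0.002 -0.001 -1.   ] jaw az 5.2 j7 -0.179 t 26.95 [0.38, -0.86, 0.17] ('turn', -1.48, 'deg ccw', np.float64(84.8))
```

Request:
{"op": "carry_out", "data": {
  "motion": "0.6 0 0 0 0.03; 0.6 0 0 0 0.06; 0.6 0 0 0 0.06; 0.6 0 0 0 0.06"
}}

```text
clock: 27.45
tool_pos: [0.594, -0.1247, 0.1394]
tool_rot: [0.508, -0.507, 0.491, -0.493]
ft_force: [-1.5, -0.9, 8.3]
grip_width: 0.701
```

```bash
python3 st.py
```

```text
[-1.5 -0.9  8.3] [-0.08 -0.25  1.25] 0.701
resid t 0.09 -0.53
tcp [ 0.594  -0.1247  0.1394] y [ 0.003 -0.001 -1.   ] jaw az 1.8 j7 -0.228 t 27.45 [0.33, -0.86, 0.19] ('turn', -1.54, 'deg ccw', np.float64(88.2))
```

Request:
{"op": "carry_out", "data": {
  "motion": "0.6 0 0 0 0.03; 0.6 0 0 0 0.06; 0.6 0 0 0 0.06"
}}

```text
clock: 27.82
tool_pos: [0.5938, -0.1254, 0.1394]
tool_rot: [-0.493, 0.493, -0.506, 0.508]
ft_force: [-2.0, -1.3, 8.1]
grip_width: 0.698
```

```bash
python3 st.py
```

```text
[-2.  -1.3  8.1] [-0.49  0.06  1.98] 0.698
resid t -0.23 -0.32
tcp [ 0.5938 -0.1254  0.1394] y [ 0.002 -0.003 -1.   ] jaw az -1.6 j7 -0.277 t 27.82 [0.25, -0.86, 0.23] ('turn', 1.543, 'deg ccw', np.float64(-88.4))
```

Torque stepped from 1.25 to 1.98 N m past the firm zone, so the lid is tight. I release, back off upward and check.

Request:
{"op": "carry_out", "data": {
  "motion": "0 0 0 0 0; 0 0 0 0 0; 0 0 0 0 0; 0 0 -2 0 0; 0 0 -5 0 0; 0 0 -9 0 0; 0 0 -12 0 0; 0 0 -12 0 0; 0 0 -12 0 0"
}}

```text
clock: 28.95
tool_pos: [0.5926, -0.1253, 0.2574]
tool_rot: [0.491, -0.491, 0.509, -0.508]
ft_force: [-0.4, 0.3, -0.4]
grip_width: 0.998
```

```bash
python3 look.py w10; python3 - <<'E'
from h import *
import pickle
from rig import imaging
s,p=pickle.load(open("pics/w10.pkl","rb")); im=cv2.imread("pics/w10.png"); C=np.array([.5932,-.1227]); M=rot(s["tool_rot"]); ex=M[:,0]; print("ex az",np.degrees(np.arctan2(ex[1],ex[0])).round(1))
q=proj(p,[*(C-.0133*ex[:2]),.163]); k=np.zeros(im.shape[:2],np.uint8); cv2.circle(k,tuple(int(v) for v in q.round()),30,1,-1)
m=(im.max(2)<50).astype(np.uint8)*k
for c in cv2.findContours(m,0,1)[0]:
    if cv2.contourArea(c)>40:
        e=cv2.fitEllipse(c); P=plane(p,e[0],.163)[:2]-C; print("button",q.round(0),np.round(e[0],1),np.round(e[1],1),P.round(4),"r",np.hypot(*P).round(4),"spout az",np.degrees(np.arctan2(-P[1],-P[0])).round(1))
# others unmoved? compare side/top now with start
for n in ("side","top"):
    a=cv2.imread(f"pics/{n}0.png"); b=cv2.cvtColor(imaging.camera(n),cv2.COLOR_RGB2BGR); cv2.imwrite(f"pics/{n}1.png",b)
    d=(cv2.absdiff(a,b).max(2)>60).astype(np.uint8); d=cv2.morphologyEx(d,cv2.MORPH_OPEN,np.ones((3,3)))
    print(n,[cv2.boundingRect(c) for c in cv2.findContours(d,0,1)[0] if cv2.contourArea(c)>15])
E
```

```text
tcp [ 0.5926 -0.1253  0.2574] y [-0.001 -0.    -1.   ] jaw az -2.0 j7 -0.197 t 28.95 [0.0, 0.0, 0.0] ('turn', 1.536, 'deg ccw', np.float64(-88.0))
F [-0.4  0.3 -0.4] w 0.998
ex az -92.0
side [(282, 228, 4, 11), (287, 223, 18, 22), (533, 188, 22, 35), (443, 177, 21, 16), (499, 168, 11, 13), (449, 162, 10, 15), (441, 146, 10, 7), (300, 142, 11, 7), (270, 131, 21, 17), (375, 115, 11, 5), (296, 109, 40, 28), (394, 103, 34, 15), (531, 93, 17, 48), (470, 86, 27, 60), (411, 80, 72, 89), (471, 31, 4, 10), (457, 25, 40, 63), (481, 6, 24, 50), (506, 0, 47, 60), (452, 0, 23, 29), (423, 0, 28, 66), (253, 0, 55, 109), (262, 0, 7, 7)]
top [(375, 395, 6, 5), (385, 386, 35, 11), (282, 216, 26, 19), (289, 209, 18, 6), (409, 172, 5, 6), (392, 161, 17, 18), (394, 155, 20, 13), (428, 146, 22, 10), (409, 125, 33, 58), (413, 104, 37, 33), (411, 63, 149, 357)]
```

```bash
python3 - <<'E'
from h import *
import pickle
s,p=pickle.load(open("pics/w10.pkl","rb")); im=cv2.imread("pics/w10.png"); C=np.array([.5932,-.1227])
print("lid centre px",proj(p,[*C,.156]))
m=(im.max(2)<75).astype(np.uint8); m[260:]=0
for c in cv2.findContours(m,0,1)[0]:
    if cv2.contourArea(c)>60:
        e=cv2.fitEllipse(c); P=plane(p,e[0],.163)[:2]-C; print(np.round(e[0],1),np.round(e[1],1),"r",np.hypot(*P).round(4),"spout az",np.degrees(np.arctan2(-P[1],-P[0])).round(1))
m=((im.max(2)-im.min(2).astype(int)<25)&(im.max(2)>90)).astype(np.uint8); q=proj(p,[*C,.156]).astype(int); k=np.zeros_like(m); cv2.circle(k,tuple(map(int,q)),90,1,-1); m*=k
c=max(cv2.findContours(m,0,1)[0],key=cv2.contourArea); print("lid blob",cv2.boundingRect(c),cv2.fitEllipse(c))
for z,r in ((.132,.0315),(.156,.0297)): 
    R_=np.array([proj(p,[C[0]+r*np.cos(a),C[1]+r*np.sin(a),z]) for a in np.linspace(0,6.28,90)]); print(z,R_.min(0).round(0),R_.max(0).round(0))
E
```

```text
lid centre px [281.75030314 208.13183788]
[282.4 193.3] [18.7 18.8] r 0.0144 spout az -94.2
[282.7 185.3] [76.7 94.6] r 0.0207 spout az -94.0
[123.6 122.7] [  4.1 260.3] r 0.1353 spout az -32.4
lid blob (245, 143, 77, 108) ((282.98956298828125, 194.96246337890625), (76.77674102783203, 102.9773178100586), 177.12205505371094)
0.132 [246. 164.] [317. 233.]
0.156 [245. 172.] [318. 242.]
```

```bash
python3 -c "
from rig import r
print(r.job_done())"
```

```text
the job is handed in; nothing more can be done
None
```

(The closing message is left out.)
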